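Close the lamp box: flap down, then lid

TASK

Close up the red lamp box for storage: first push the white retaining flap, which stands upright inside its left wall, all the way down over the two lamps, then push the open lid over from behind and press it fully shut. Only push with the fingertips: do not pick up anything, leave the lamps lying in their rests and leave the other things on the bench where they are.

Things in the scene. Friction and masses are not known exactly. Their poses are not given: they have to be found in the camera images.
- lamp_box: Red lamp box fixed to the bench, 176 (x) x 202 (y) x 88 mm with its lid shut; walls 3 mm thick, rim 62 mm above its underside. Origin: centre of its underside; its x axis points to the hinged back of the box, y to its left side (where the flap is), z up. At yaw 0 the back is the side away from the robot; its yaw stays within 0.3 rad of that.
- lamp_box_lid (a joint): Angle of the box's red lid: 0 is fully shut, it starts open and upright or leaning slightly back at 1.5 to 1.72 rad, and its stop is at 1.745. The lid is 176 mm deep and 202 mm wide; its outer face lies 24 mm above the hinge line (box frame) when it is shut. The hinge is stiff (0.2 Nm), so the lid stays at any angle and has to be pushed all the way.
- lid_hinge (a point): Middle of the lid's hinge line, which runs along the box's y axis; in the box's frame at x 89, y 0, z 63 mm.
- lid_edge (a point): Middle of the lid's outer front edge, on its outer face: 177 mm from the hinge line along the lid and 24 mm out; at the top of the lid when it is open. Moves with the lid.
- flap (a joint): Angle of the white flap: 0 is folded down level over the lamps (against its stop), about 1.57 is upright, larger leans outward over the left wall; it starts at 1.35 to 1.75, its stop is at 1.8. A stiff hinge (0.09 Nm) holds it at any angle. A flap left standing blocks the lid.
- flap_hinge (a point): Middle of the flap's hinge line, which runs along the box's x axis just inside the left wall; in the box's frame at x -6, y 91, z 50.5 mm.
- flap_edge (a point): Middle of the flap's free edge, 130 mm from its hinge line; the top of the flap when it stands. The flap is a white plate 4 mm thick, 140 mm along the hinge, this edge a 6 mm round bar. Folded down, the flap's upper face lies 52.5 mm above the box's underside, 10 mm below its rim. Moves with the flap.
- lamp_yellow: Lamp with black base and yellow collar, 37 mm thick, 151 mm long, lying loose in the box's foam rests along the box's x axis, in the rest next to the flap's hinge. Origin: middle of its underside. Stays where it is.
- lamp_red: The same with a red collar, lying in the middle rest of the box. Stays where it is.
- tape: Cream tape roll lying flat, 82 mm across, 19 mm high; origin under its centre. Bystander.
- film: White roll with a cardboard core standing on end, 62 mm across, 50 mm high; origin under its centre. Bystander.
- dropper: Amber dropper bottle with black cap, 30 mm across, 75 mm high; origin under its centre. Bystander.
- vial_black: Clear vial with black cap, 20 mm across, 48 mm high; origin under its centre. Bystander.
- clock: White bench timer, 39 x 68 x 62 mm; origin under its centre. Bystander.
- boat: White square weighing boat lying on the bench, 68 mm wide, 16 mm high; origin under its centre. Bystander.

How it is judged:
By the outcome, as a careful person would: the job done as asked, in the order asked, and still so for the second after the job is handed in, with the robot touching nothing.
It also fails if it takes over 53 s, if anything falls off the work surface, if the arm or the gripper's body presses on something with over 40 N, if the wrist force passes 120 N, or if a joint passes its speed limit or range.

ROBOT

A 6-joint arm with a two-finger parallel gripper is mounted at the origin on a cart in front of the work surface, level with it; the furniture and walls round the work are solid. World frame = base frame: x ahead of the robot, y to its left, z up, the work surface at z = 0. Lengths are in mm, angles in rad, forces in N, time in s.
With the tool pointing down it reaches from about 275 to 1000 mm from the base axis. Payload 8.4 kg.
Tool frame: the origin (TCP) lies between the finger pads; the fingertips stand r.tips_ahead ahead of it and the grasp point (between the pads) lies 6 mm ahead of it (r.tips_ahead is the distance from the TCP to the fingertips, in mm); z points along the fingers, y is the line along which they close (so a half turn about z gives the same grasp; the last joint's range is limited). The gripper opens to 85 mm and grips with 20 to 120 N. Pads are 22 mm wide; open, the fingers measure 114 mm over their backs; the gripper's body (76 mm by 85 mm) begins 54 mm behind the grasp point. The pads swing forward as they close: fully open they stand 13 mm farther back than shut.
Start: joints at [-1.323, 0.353, 1.633, -0, 1.155, -0.002], TCP at [154.505, -605.604, 256.281] pointing down, gripper open.
Joint ranges: [-2.63, 2.63], [-0.92, 2.1], [0.06, 2.66], [-1.3, 4.44], [0, 2.69], [-3.02, 3.02]. Speed limits (rad/s): [2.22, 2.22, 2.79, 3.14, 3.14, 3.14].

INTERFACE

Orientations are given as [roll, pitch, yaw] about the fixed x, y, z axes, in that order (R = Rz(yaw) Ry(pitch) Rx(roll)).
In Python, from rig import r gives the robot as it stands.
- The arm moves only by the tool carry_out, never from a script. Its arguments are lists of equal length, an entry for each row: "delta_pos": the shift along the tool's x, y, z in m, a list of three; "rot": the turn, a rotation vector about the tool's x, y, z in degrees, a list of three. A call has 1 to 8 rows; each row is the pose to reach, as a shift and turn from the pose commanded when the call began, along the tool's axes at that moment; what a row does not reach only later rows make up. A row lasts 1/8 s, in which the tool goes at most 62.5 mm and 10.7 degrees, less where a joint would pass 70% of its speed; a pose out of reach is approached as far as the arm can. A call with a gripper value outside its range is refused whole. "claw" is the finger opening in m, from 0 to 0.0854, set as the call begins (left out, the last holds). The fingers move at their own pace and stop on an object; "grip_force" is the grip in N (left out, the last holds). Time passes only in rows, so rows that repeat a pose let the fingers close. It gives the time, the measured TCP pose, the force, the opening and the grip force at its end, in the units of the state.
- r.sense(): the state, without advancing time (a new reading comes with each control period).
- r.grab_frame(name): name is "scene" or "top" or "wrist"; returns the picture (384x512x3 uint8, blue, green, red); there is no depth.
- r.camera_info(name): a dict with "fx", "fy", "cx", "cy" (pixels), "pose" (4x4, takes a point from camera to world coordinates); the wrist camera has in their place "hand_eye" (4x4, takes a point from camera to tool coordinates, whose origin is the TCP and whose axes are the flange's). Camera axes: x right, y down, z forward; pixel columns grow to the right and rows downward; lengths in mm; the calibration is good to about 2 mm. A picture is of the moment at which its call begins: read the wrist's pose just before it. camera_info takes no time and is no camera call.
- r.sign_off(): hands the job in; it is judged then, once.
Trained networks look in the newest picture that a camera, given by its name, has taken for a name from the list of things; names that differ only in an ending like _2 or _b are one class to them, and where a whole thing is asked for, a point or a joint stands for the part that bears it (a point fixed in the world has none). Each returns a list of dicts, best first, with "p" (0 to 1); they miss things now and then, are a little off and sometimes report something else, mostly with a low value. They report only what shows in the picture. A call takes as long as a camera call.
- r.recognise(thing, camera): "box" ([left, top, right, bottom] in pixels, round what is visible of it).
- r.cut_out(thing, camera): "mask" (384x512 bool, what is visible of it) and "box" ([left, top, right, bottom] in pixels, round what is visible of it).
The state is a dict: "clock": time; "qpos": joint angles; "qvel": joint speeds; "joint_efforts": joint torques, N m; "eef_pos": TCP position; "tcp_rot": TCP orientation; "contact_force": force on the tool from outside, world axes, zero at the start; "wrist_torque": the same for the moment, N m; "opening": opening from 0.0 (shut) to 1.0 (fully open); "grasp_force": force on a finger pad.
Only numpy, scipy, OpenCV 4.12 (cv2) and the standard library are available. Lean on these libraries where they do the work, as an engineer would, in place of code of your own. Each camera call takes 0.05 s, during which the arm holds its last target. There are 200 camera calls.

## Working session

There is one attempt and no reset: what is moved stays moved. The work goes in short steps, Python scripts to look and compute and a tool call to move; the robot and the scene stay as the last step left them, time stands still between calls to the robot, and variables do not carry over. Pictures are saved under pics/ and viewed, at most 10 in all, crops included, and the job is handed in when it is done.

Besides the shell and the picture viewer there is one more tool, called after "Call:" as a command line: name --argument value ..., lists and objects as JSON in quotes. carry_out: Moves the arm, as the interface text tells. Its arguments: {"type":"object","properties":{"delta_pos":{"type":"array","items":{"type":"array","items":{"type":"number"}}},"rot":{"type":"array","items":{"type":"array","items":{"type":"number"}}},"claw":{"type":"number"},"grip_force":{"type":"number"}},"required":["delta_pos","rot"]}

```bash
mkdir -p pics; ls; python3 - <<'E'
from rig import r
import cv2,numpy as np
np.set_printoptions(precision=3,suppress=True)
s=r.sense();print(s['clock'],s['eef_pos'],s['tcp_rot'],r.tips_ahead,s['opening'])
a=r.grab_frame('scene');b=r.grab_frame('top')
cv2.imwrite('pics/scene.png',a);cv2.imwrite('pics/top.png',b)
for c in('scene','top'):
  i=r.camera_info(c);print(i)
E
```

```text
pics
0.0 [ 154.4   -605.162  255.562] [-3.14 -0.    0.25] 25.0 0.9995450434355854
{'fx': 372.06325526756024, 'fy': 372.06325526756024, 'cx': 251.83937498549128, 'cy': 191.29963582113325, 'pose': array([[   0.465,   -0.423,    0.778, -504.464],
       [  -0.885,   -0.232,    0.402, -500.507],
       [   0.011,   -0.876,   -0.483,  708.017],
       [   0.   ,    0.   ,    0.   ,    1.   ]])}
{'fx': 475.28310795619893, 'fy': 475.28310795619893, 'cx': 261.9611379195932, 'cy': 191.76882135694774, 'pose': array([[   0.01 ,   -0.994,    0.105,  380.147],
       [  -1.   ,   -0.01 ,   -0.001,   42.739],
       [   0.002,   -0.105,   -0.995, 1576.309],
       [   0.   ,    0.   ,    0.   ,    1.   ]])}
```

View pics/scene.png

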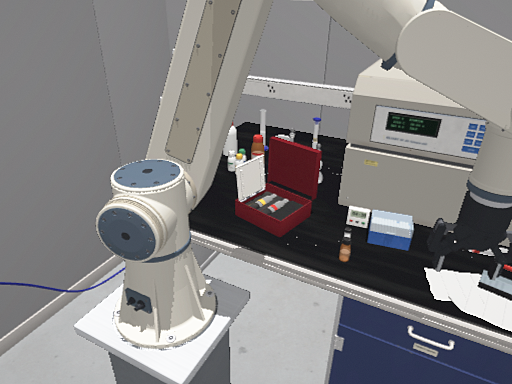

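View pics/top.png

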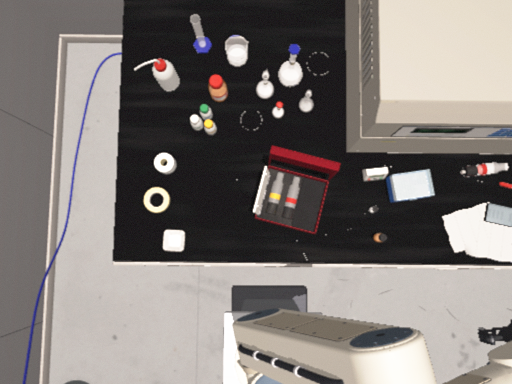

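The scene shows the box open with the lid at (295,165) and the white flap at (250,178). In the top view the box rim spans about (255,165) to (328,233), the lid strip is at (305,162) and the flap at (261,192). I'll enlarge both.

```bash
python3 - <<'E'
import cv2,numpy as np
a=cv2.imread('pics/scene.png')[132:237,228:328];b=cv2.imread('pics/top.png')[140:240,248:348]
f=lambda x:cv2.resize(x,(400,x.shape[0]*4),interpolation=cv2.INTER_CUBIC)
A=f(a);B=f(b);B=cv2.copyMakeBorder(B,0,A.shape[0]-B.shape[0],0,0,0)
cv2.imwrite('pics/c1.png',np.hstack([A,B]))
E
```

```text
(no output)
```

View pics/c1.png

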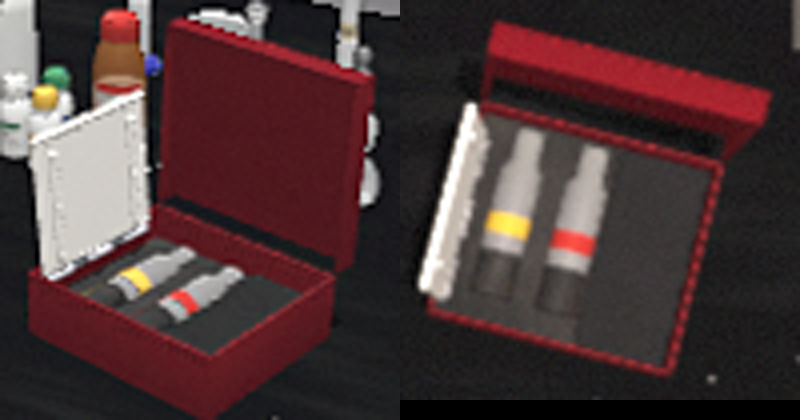

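```bash
cat > fit.py <<'E'
import numpy as np
from scipy.optimize import least_squares
from rig import r
C={c:r.camera_info(c) for c in('scene','top')}
def proj(c,P):
    i=C[c];T=np.linalg.inv(i['pose']);p=T[:3,:3]@P+T[:3,3]
    return np.array([i['fx']*p[0]/p[2]+i['cx'],i['fy']*p[1]/p[2]+i['cy']])
def w(q,p):
    c,s=np.cos(q[2]),np.sin(q[2]);return np.array([q[0]+c*p[0]-s*p[1],q[1]+s*p[0]+c*p[1],p[2]])
def lid(a,y,d=177,o=24):return np.array([89-d*np.cos(a)+o*np.sin(a),y,63+d*np.sin(a)+o*np.cos(a)])
def flap(b,x):return np.array([x,91-130*np.cos(b),50.5+130*np.sin(b)])
E
python3 - <<'E'
from fit import *
t=lambda u,v:((u-400)/4+248,v/4+140)
s=lambda u,v:(u/4+228,v/4+132)
B=lambda *p:(lambda q:w(q,p))
L=lambda y,o=24:(lambda q:w(q,lid(q[3],y,177,o)))
F=lambda x:(lambda q:w(q,flap(q[4],x)))
obs=[('top',t(672,374),B(-88,-101,62)),('top',t(430,310),B(-88,101,62)),('top',t(722,165),B(88,-101,62)),
('top',t(490,22),L(101)),('top',t(770,95),L(-101)),('top',t(470,105),F(64)),('top',t(424,290),F(-76)),
('scene',s(30,270),B(-88,101,62)),('scene',s(210,357),B(-88,-101,62)),('scene',s(333,275),B(88,-101,62)),('scene',s(208,420),B(-88,-101,0)),
('scene',s(30,330),B(-88,101,0)),('scene',s(374,78),L(-101)),('scene',s(357,85),L(-101,0)),('scene',s(168,20),L(101,0)),('scene',s(32,140),F(-76)),('scene',s(143,93),F(64))]
f=lambda q:np.concatenate([proj(c,m(q))-z for c,z,m in obs])
o=least_squares(f,[500,0,-.2,1.6,1.5],x_scale=[100,100,.1,.1,.1],loss='soft_l1')
np.set_printoptions(precision=3,suppress=True)
print(o.x);print(f(o.x).reshape(-1,2))
q=o.x
for n,p in [('lid',lid(q[3],0)),('flap',flap(q[4],-6)),('hinge',(89,0,63))]:print(n,p,w(q,p))
print(r.sense()['clock'])
for n in('tape','film','dropper','vial_black','clock','boat'):
    d=r.recognise(n,'top')
    if d:print(n,d[0]['p'],np.array(d[0]['box']))
E
```

```text
[516.939 -55.75   -0.245   1.583   1.669]
[[ 0.058  0.349]
 [-0.976  0.264]
 [ 0.762 -0.605]
 [ 1.28   0.335]
 [-0.029 -0.235]
 [ 0.598 -0.224]
 [ 0.116 -0.939]
 [-1.04  -0.053]
 [ 0.2    0.11 ]
 [ 0.777 -0.147]
 [-0.223  0.459]
 [-0.83   0.113]
 [-0.02  -0.902]
 [ 0.204 -0.635]
 [-0.934  0.333]
 [-0.059  0.2  ]
 [-0.656 -0.247]]
lid [115.115   0.    239.7  ] [628.613 -83.683 239.7  ]
flap [ -6.    103.792 179.869] [536.304  46.396 179.869]
hinge (89, 0, 63) [603.279 -77.346  63.   ]
0.1
tape 0.79 [143.5 185.6 172.6 211.9]
film 0.91 [153.6 151.4 176.2 172.7]
dropper 0.6 [376.2 229.3 385.1 238.9]
vial_black 0.49 [367.  208.5 377.1 211.3]
clock 0.53 [362.6 168.5 390.4 178.9]
boat 0.58 [161.9 230.2 182.5 253. ]
```

Call:
carry_out --claw 0 --delta_pos '[[0.034, -0.036, 0], [0.068, -0.072, 0], [0.103, -0.109, 0], [0.137, -0.145, 0], [0.172, -0.181, 0], [0.206, -0.217, 0], [0.24, -0.254, 0], [0.275, -0.29, 0]]' --rot '[[0, 0, 3.5], [0, 0, 7], [0, 0, 10.5], [0, 0, 14], [0, 0, 18], [0, 0, 21], [0, 0, 25], [0, 0, 28.4]]'

```text
clock: 1.4
eef_pos: [349.9, -255.2, 256.6]
tcp_rot: [3.141, -0.001, -0.248]
contact_force: [0.9, -0.3, -0.1]
opening: 0.003
grasp_force: 0.0
```

```bash
cat > st.py <<'E'
from rig import r
import numpy as np
q=[516.9,-55.7,-.245]
def st():
    s=r.sense();p=np.array(s['eef_pos']);c,n=np.cos(q[2]),np.sin(q[2]);d=p[:2]-q[:2]
    print('t',s['clock'],'box tcp',np.round([c*d[0]+n*d[1],-n*d[0]+c*d[1],p[2]],1),'tipz',round(p[2]-r.tips_ahead,1),'rot',np.round(s['tcp_rot'],3),'F',np.round(s['contact_force'],1),'open',round(s['opening'],2),r.tips_ahead)
E
python3 -c "from st import *;st()"
```

```text
t 1.4 box tcp [-113.6 -234.1  256.6] tipz 231.6 rot [ 3.141e+00 -1.000e-03 -2.480e-01] F [ 0.9 -0.3 -0.1] open 0.0 25.0
```

Call:
carry_out --delta_pos '[[0.013, -0.048, 0], [0.026, -0.096, 0], [0.039, -0.144, 0], [0.052, -0.192, 0], [0.065, -0.24, 0], [0.078, -0.288, 0], [0.091, -0.336, 0], [0.104, -0.384, 0]]' --rot '[[0, 0, 0], [0, 0, 0], [0, 0, 0], [0, 0, 0], [0, 0, 0], [0, 0, 0], [0, 0, 0], [0, 0, 0]]'

```text
clock: 2.4
eef_pos: [544.3, 92.1, 256.4]
tcp_rot: [-3.142, -0.0, -0.246]
contact_force: [0.2, -0.8, 0.8]
opening: -0.0
grasp_force: 0.0
```

Call:
carry_out --delta_pos '[[0, 0, 0.03], [0, 0, 0.06], [0, 0, 0.08], [0, 0, 0.08]]' --rot '[[0, 0, 0], [0, 0, 0], [0, 0, 0], [0, 0, 0]]'

```text
clock: 2.9
eef_pos: [542.6, 90.4, 175.0]
tcp_rot: [3.14, 0.003, -0.246]
contact_force: [-0.0, -0.2, 0.4]
opening: 0.002
grasp_force: 0.0
```

```bash
python3 - <<'E'
from st import *
st()
import cv2
a=r.grab_frame('scene')[100:250,190:390];b=r.grab_frame('top')[110:260,200:400]
cv2.imwrite('pics/c2.png',cv2.resize(np.hstack([a,b]),(800,300),interpolation=cv2.INTER_CUBIC))
E
```

```text
t 2.9 box tcp [-10.5 148.  175. ] tipz 150.0 rot [ 3.14e+00  3.00e-03 -2.46e-01] F [-0.  -0.2  0.4] open 0.0 25.0
```

View pics/c2.png

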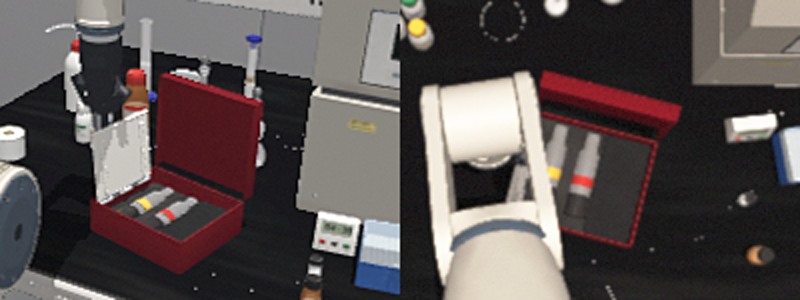

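The gripper stands clear behind the flap, left of it, at about (105,90) in the left half of the picture. I'll push it over now.

Call:
carry_out --delta_pos '[[0, 0.025, -0.005], [0, 0.049, -0.005], [0, 0.06, -0.004], [0, 0.07, -0.002], [0, 0.08, 0.001], [0, 0.09, 0.005], [0, 0.099, 0.01], [0, 0.108, 0.016]]' --rot '[[0, 0, 0], [0, 0, 0], [0, 0, 0], [0, 0, 0], [0, 0, 0], [0, 0, 0], [0, 0, 0], [0, 0, 0]]'

```text
clock: 4.0
eef_pos: [517.1, -14.8, 159.8]
tcp_rot: [3.142, 0.0, -0.246]
contact_force: [0.7, 0.4, 1.1]
opening: 0.004
grasp_force: 0.3
```

```bash
python3 - <<'E'
from st import *
st()
import cv2
a=r.grab_frame('scene')[100:250,190:390];b=r.grab_frame('wrist')
cv2.imwrite('pics/c3.png',np.hstack([cv2.resize(a,(400,300),interpolation=cv2.INTER_CUBIC),cv2.resize(b,(400,300))]))
E
```

```text
t 4.0 box tcp [ -9.7  39.8 159.8] tipz 134.8 rot [ 3.142  0.    -0.246] F [0.7 0.4 1.1] open 0.0 25.0
```

View pics/c3.png

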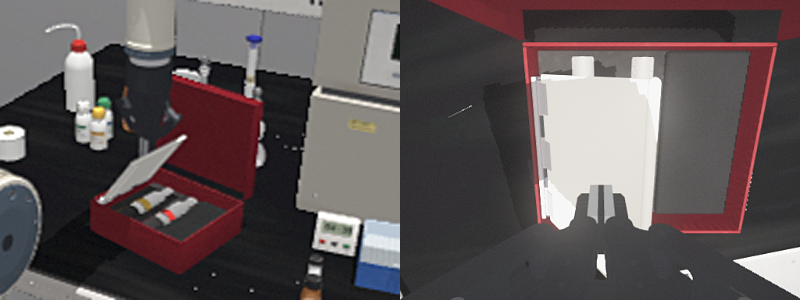

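The flap follows at about 0.9 rad, with the finger on its face at (145,150). Continuing down.

Call:
carry_out --delta_pos '[[0, 0.008, 0.007], [0, 0.015, 0.015], [0, 0.021, 0.023], [0, 0.027, 0.032], [0, 0.032, 0.042], [0, 0.036, 0.052], [0, 0.039, 0.062], [0, 0.041, 0.072]]' --rot '[[0, 0, 0], [0, 0, 0], [0, 0, 0], [0, 0, 0], [0, 0, 0], [0, 0, 0], [0, 0, 0], [0, 0, 0]]'

```text
clock: 5.1
eef_pos: [507.3, -54.1, 87.5]
tcp_rot: [-3.142, 0.0, -0.246]
contact_force: [0.5, -0.3, 0.3]
opening: 0.002
grasp_force: 0.2
```

Call:
carry_out --delta_pos '[[0, 0, 0.004], [0, 0, 0.008], [0, 0, 0.01], [0, 0, 0.012], [0, 0, 0.012]]' --rot '[[0, 0, 0], [0, 0, 0], [0, 0, 0], [0, 0, 0], [0, 0, 0]]'

```text
clock: 5.72
eef_pos: [507.5, -53.9, 77.3]
tcp_rot: [-3.142, -0.0, -0.246]
contact_force: [-4.4, 1.5, 13.9]
opening: 0.001
grasp_force: 6.8
```

```bash
python3 -c "from st import *;st()"
```

```text
t 5.725 box tcp [-9.5 -0.6 77.3] tipz 52.3 rot [-3.142 -0.    -0.246] F [-4.4  1.5 13.9] open 0.0 25.0
```

The flap is hard on its stop: tip height 52 mm, 14 N. Going up and over behind the lid.

Call:
carry_out --delta_pos '[[0, 0, -0.02], [0, 0, -0.06], [0, 0, -0.1], [0, 0, -0.14], [0, 0, -0.18], [0, 0, -0.215], [0, -0.005, -0.225], [0, -0.01, -0.225]]' --rot '[[0, 0, 0], [0, 0, 0], [0, 0, 0], [0, 0, 0], [0, 0, 0], [0, 0, 0], [0, 0, 0], [0, 0, 0]]'

```text
clock: 6.72
eef_pos: [509.9, -43.9, 301.3]
tcp_rot: [-3.141, -0.001, -0.246]
contact_force: [0.3, 0.1, -0.3]
opening: 0.001
grasp_force: 0.0
```

```bash
python3 - <<'E'
from st import *
st()
import cv2
a=r.grab_frame('scene')[100:250,190:390];b=r.grab_frame('wrist')
cv2.imwrite('pics/c4.png',np.hstack([cv2.resize(a,(400,300),interpolation=cv2.INTER_CUBIC),cv2.resize(b,(400,300))]))
E
```

```text
t 6.725 box tcp [ -9.7   9.7 301.3] tipz 276.3 rot [-3.141e+00 -1.000e-03 -2.460e-01] F [ 0.3  0.1 -0.3] open 0.0 25.0
```

View pics/c4.png

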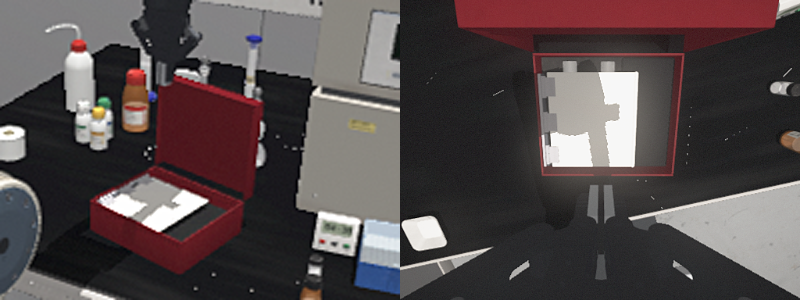

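The flap lies flat over the lamps, at (155,205) on the left and (595,120) in the wrist view. Moving behind the lid.

Call:
carry_out --delta_pos '[[0.04, 0, 0], [0.085, 0, 0], [0.13, 0, 0], [0.168, 0, 0], [0.168, 0, 0.01], [0.168, 0, 0.035], [0.168, 0, 0.06], [0.168, 0, 0.07]]' --rot '[[0, 0, 0], [0, 0, 0], [0, 0, 0], [0, 0, 0], [0, 0, 0], [0, 0, 0], [0, 0, 0], [0, 0, 0]]'

```text
clock: 7.82
eef_pos: [670.4, -84.7, 228.2]
tcp_rot: [3.141, 0.005, -0.246]
contact_force: [-0.6, 0.4, 0.6]
opening: 0.006
grasp_force: 0.0
```

```bash
python3 - <<'E'
from st import *
st()
import cv2
a=r.grab_frame('scene')[80:230,190:390];b=r.grab_frame('top')[110:260,200:400]
cv2.imwrite('pics/c5.png',cv2.resize(np.hstack([a,b]),(800,300),interpolation=cv2.INTER_CUBIC))
for k in(0,):
  for a in(1.58,1.4,1.2,1,.8,.6,.4,.2,.1,0):
    d=150;print(a,round(89-d*np.cos(a)+24*np.sin(a)+11),round(63+d*np.sin(a)+24*np.cos(a)))
E
```

```text
t 7.825 box tcp [156.    9.1 228.2] tipz 203.2 rot [ 3.141  0.005 -0.246] F [-0.6  0.4  0.6] open 0.01 25.0
1.58 125 213
1.4 98 215
1.2 68 212
1 39 202
0.8 13 187
0.6 -10 168
0.4 -29 144
0.2 -42 116
0.1 -47 102
0 -50 87
```

View pics/c5.png

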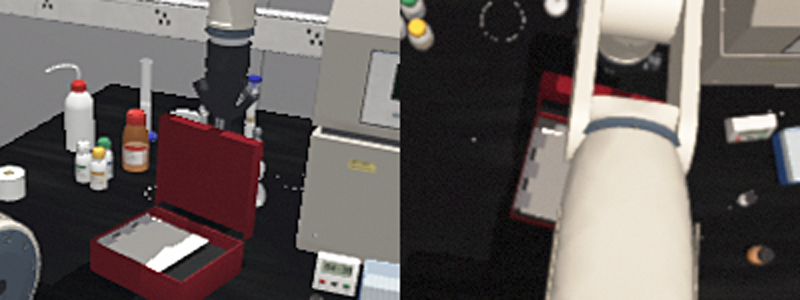

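The tips are behind the lid, at (225,115) on the left. Pushing it over.

Call:
carry_out --delta_pos '[[-0.031, 0, -0.007], [-0.044, 0, -0.009], [-0.058, 0, -0.01], [-0.073, 0, -0.009], [-0.088, 0, -0.007], [-0.102, 0, -0.003], [-0.117, 0, 0.002], [-0.13, 0, 0.009]]' --rot '[[0, 0, 0], [0, 0, 0], [0, 0, 0], [0, 0, 0], [0, 0, 0], [0, 0, 0], [0, 0, 0], [0, 0, 0]]'

```text
clock: 8.93
eef_pos: [545.5, -53.3, 221.8]
tcp_rot: [3.142, 0.0, -0.246]
contact_force: [0.2, 0.1, 1.5]
opening: -0.001
grasp_force: 0.7
```

```bash
python3 -c "from st import *;st()"
```

```text
t 8.925 box tcp [ 27.2   9.3 221.8] tipz 196.8 rot [ 3.142  0.    -0.246] F [0.2 0.1 1.5] open -0.0 25.0
```

Call:
carry_out --delta_pos '[[-0.014, 0, 0.01], [-0.027, 0, 0.019], [-0.037, 0, 0.029], [-0.047, 0, 0.041], [-0.056, 0, 0.053], [-0.063, 0, 0.067], [-0.069, 0, 0.081], [-0.074, 0, 0.095]]' --rot '[[0, 0, 0], [0, 0, 0], [0, 0, 0], [0, 0, 0], [0, 0, 0], [0, 0, 0], [0, 0, 0], [0, 0, 0]]'

```text
clock: 9.93
eef_pos: [474.6, -35.5, 126.2]
tcp_rot: [3.142, 0.0, -0.246]
contact_force: [1.6, -0.9, 1.2]
opening: -0.001
grasp_force: 0.4
```

Call:
carry_out --delta_pos '[[0, 0, 0.005], [0, 0, 0.01], [0, 0, 0.013], [0, 0, 0.015], [0, 0, 0.017], [0, 0, 0.017]]' --rot '[[0, 0, 0], [0, 0, 0], [0, 0, 0], [0, 0, 0], [0, 0, 0], [0, 0, 0]]'

```text
clock: 10.68
eef_pos: [475.2, -35.6, 111.7]
tcp_rot: [-3.141, -0.001, -0.246]
contact_force: [-6.6, 0.4, 21.7]
opening: 0.001
grasp_force: 10.8
```

```bash
python3 -c "from st import *;st()"
```

```text
t 10.675 box tcp [-45.4   9.4 111.7] tipz 86.7 rot [-3.141e+00 -1.000e-03 -2.460e-01] F [-6.6  0.4 21.7] open 0.0 25.0
```

The tip is at 86.7 mm (shut face 87 mm) with 22 N on it. Retracting and checking.

Call:
carry_out --delta_pos '[[0, 0, -0.02], [0, 0, -0.05], [0, 0, -0.09], [0, 0, -0.13], [0, 0.04, -0.16], [0, 0.09, -0.17], [0, 0.14, -0.17], [0, 0.18, -0.17]]' --rot '[[0, 0, 0], [0, 0, 0], [0, 0, 0], [0, 0, 0], [0, 0, 0], [0, 0, 0], [0, 0, 0], [0, 0, 0]]'

```text
clock: 11.68
eef_pos: [430.6, -211.9, 280.8]
tcp_rot: [3.141, -0.001, -0.246]
contact_force: [0.4, 0.2, 0.1]
opening: 0.001
grasp_force: 0.0
```

```bash
python3 - <<'E'
from st import *
st()
import cv2
a=r.grab_frame('scene')[100:250,190:390];b=r.grab_frame('top')[110:260,150:350]
cv2.imwrite('pics/c6.png',cv2.resize(np.hstack([a,b]),(800,300),interpolation=cv2.INTER_CUBIC))
E
```

```text
t 11.675 box tcp [ -45.8 -172.5  280.8] tipz 255.8 rot [ 3.141e+00 -1.000e-03 -2.460e-01] F [0.4 0.2 0.1] open 0.0 25.0
```

View pics/c6.png

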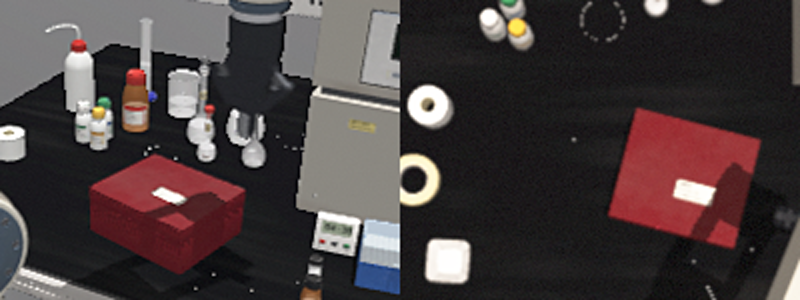

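The lid lies flush and shut at (168,190) on the left and (685,180) on the right. The tape, film and boat are where they were, and the gripper is clear.

```bash
python3 -c "
from rig import r
print(r.sign_off())"
```

```text
the job is handed in; nothing more can be done
None
```

The flap is folded down over the lamps and the lid is pressed fully shut. The arm is clear, none of the other things on the bench were touched, and the job was handed in at about 12 s.

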